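Restock the jar tray and set its click-stop tally dial to the count

TASK

Put all the bead jars and glue bottles standing on the bench upright into the pockets of the refill tray, one to a pocket and no pocket skipped, beginning at the pocket next to the tally dial: first the squat bead jars, then the tall bottles. Wind the tally dial anticlockwise back to its zero stop and from there turn it clockwise exactly one click for each jar and bottle in the tray, leaving it resting in that click. Leave the pliers and the flat tin where they lie.

Things in the scene. Friction and masses are not known exactly. Their poses are not given: they have to be found in the camera images.
- tray: Refill tray fixed to the bench, placed anew each start: aluminium, five square pockets in a row along its y, tally dial in a grey 84x84x42 mm housing at the -y end. Origin on the bench, on its middle line; x away from the robot, y along the row from the dial, z up. 60 mm wide; rim and dividers 3 mm thick, tops 17 mm above the bench. Along y: dial axis -153 mm, pockets -61, -4, 53, 110, 167.
- pocket_1 (a point): Middle of the floor of the tray's pocket number 1 (1 is next to the dial, 5 is farthest from it), 4 mm above the bench. Pocket: 54 x 54 mm inside, open above, walls 13 mm high above this floor; the next pocket is 57 mm farther.
- pocket_2 (a point): Middle of the floor of the tray's pocket number 2 (1 is next to the dial, 5 is farthest from it), 4 mm above the bench. Pocket: 54 x 54 mm inside, open above, walls 13 mm high above this floor; the next pocket is 57 mm farther.
- pocket_3 (a point): Middle of the floor of the tray's pocket number 3 (1 is next to the dial, 5 is farthest from it), 4 mm above the bench. Pocket: 54 x 54 mm inside, open above, walls 13 mm high above this floor; the next pocket is 57 mm farther.
- pocket_4 (a point): Middle of the floor of the tray's pocket number 4 (1 is next to the dial, 5 is farthest from it), 4 mm above the bench. Pocket: 54 x 54 mm inside, open above, walls 13 mm high above this floor; the next pocket is 57 mm farther.
- pocket_5 (a point): Middle of the floor of the tray's pocket number 5 (1 is next to the dial, 5 is farthest from it), 4 mm above the bench. Pocket: 54 x 54 mm inside, open above, walls 13 mm high above this floor; the next pocket is 57 mm farther.
- dial_grip (a point): On the dial's upright axis, 76 mm above the bench, within the black bar to grip; it turns with the dial. The bar, 62 mm long, 16 mm thick, 51 to 87 mm above the bench, lies along this point's x axis, with a short white pointer line on top at its -x end. Below it, from 44 to 51 mm above the bench, a disc 60 mm across: keep fingertips clear of it.
- dial (a joint): Dial angle, rad; grows clockwise seen from above; 0 = zero, white pointer at the black mark on the robot's side of the housing. Clicks every 30 degrees: rests at 0, 0.524, 1.047 .. 4.189. A click takes up to about 0.15 N m, most in its first degrees; past half way it snaps on. Solid stops 0.06 rad below zero and 0.06 rad past click 8. Starts at click 2 to 7, rarely poised between two.
- bead_jar_1: Squat upright glass jar of beads with a cork lid: 46 mm across, 64 mm tall (firm up to 58 mm), about 0.09 kg. Origin at the centre of its underside, z up. Two or three are there; an absent one reads None from the start.
- bead_jar_2: Squat upright glass jar of beads with a cork lid: 46 mm across, 64 mm tall (firm up to 58 mm), about 0.09 kg. Origin at the centre of its underside, z up. Two or three are there; an absent one reads None from the start.
- bead_jar_3: Squat upright glass jar of beads with a cork lid: 46 mm across, 64 mm tall (firm up to 58 mm), about 0.09 kg. Origin at the centre of its underside, z up. Two or three are there; an absent one reads None from the start.
- glue_bottle_1: Tall upright bottle with a white pointed cap: round body 45 mm across, firm to grip up to 98 mm above its underside, 146 mm tall in all, about 0.12 kg. Origin at the centre of its underside, z up. One or two are there; an absent one reads None from the start.
- glue_bottle_2: Tall upright bottle with a white pointed cap: round body 45 mm across, firm to grip up to 98 mm above its underside, 146 mm tall in all, about 0.12 kg. Origin at the centre of its underside, z up. One or two are there; an absent one reads None from the start.
- pliers: Bystander: hand pliers with blue grips lying flat, 131 x 58 x 10 mm. Origin under the middle.
- salve_tin: Bystander: flat round tin, 62 mm across, 18 mm high. Origin under its centre. It does not belong in the tray.

How it is judged:
By the outcome, as a careful person would: the job done as asked, in the order asked, and still so for the second after the job is handed in, with the robot touching nothing.
Of bead_jar_1, bead_jar_2, bead_jar_3 only 2 to 3 are there at a start; the rules pass over those that are not, and their reading is None.
Of glue_bottle_1, glue_bottle_2 only 1 to 2 are there at a start; the rules pass over those that are not, and their reading is None.
At some moment in a run one of bead_jar_1, bead_jar_2, bead_jar_3 may be knocked a few centimetres aside while the robot is not near it.
It also fails if it takes over 210 s, if anything falls off the work surface, if the arm or the gripper's body presses on something with over 40 N, if the wrist force passes 120 N, or if a joint passes its speed limit or range.

ROBOT

A 6-joint arm with a two-finger parallel gripper is mounted at the origin on a cart in front of the work surface, level with it; the furniture and walls round the work are solid. World frame = base frame: x ahead of the robot, y to its left, z up, the work surface at z = 0. Lengths are in m, angles in degrees, forces in N, time in s.
With the tool pointing down it reaches from about 0.375 to 0.9 m from the base axis. Payload 3.1 kg.
Tool frame: the origin (TCP) lies at the very end of the fingers, on their centre line; the grasp point (between the pads) lies 19 mm behind it; z points along the fingers, y is the line along which they close (so a half turn about z gives the same grasp; the last joint's range is limited). The gripper opens to 87 mm and grips with 3 to 60 N. Pads are 19 mm wide; open, the fingers measure 117 mm over their backs; the gripper's body (75 mm by 190 mm) begins 51 mm behind the grasp point.
Start: joints at [57.611, 30.224, 82.088, -0, 67.689, -10.227], TCP at [0.236, 0.579, 0.223] pointing down, gripper open.
Joint ranges: [-176.69, 176.69], [-43.24, 126.21], [12.49, 139.97], [-82, 262], [0, 151.66], [-163.58, 163.58]. Speed limits (degrees/s): [159.86, 159.86, 180, 180, 180, 180].

INTERFACE

Orientations are given as a 3x3 rotation matrix whose columns are the frame's x, y, z axes.
In Python, from rig import * gives the robot as it stands.
- The arm moves only by the tool jog_arm, never from a script. Its arguments are lists of equal length, an entry for each row: "delta_pos": the shift along the world's x, y, z in cm, a list of three; "turn": the turn about the world's z in degrees; "grip": the closure, from 0 (fully open) to 1 (shut). In form: {"delta_pos": [[x, y, z], ...], "turn": [turn, ...], "grip": [grip, ...]}. A call has 1 to 12 rows; each row is the pose to reach, as a shift and turn from the pose commanded when the call began; what a row does not reach only later rows make up. A row lasts 1/8 s, in which the tool goes at most 62.5 mm and 10.7 degrees, less where a joint would pass 70% of its speed; a pose out of reach is approached as far as the arm can. A call with a gripper value outside its range is refused whole. The fingers move at their own pace and stop on an object; the grip force is fixed at half the most. Time passes only in rows, so rows that repeat a pose let the fingers close. It gives the time, the measured TCP pose, the force, the opening and the grip force at its end, in the units of the state.
- read_state(): the state, without advancing time (a new reading comes with each control period).
- capture(name): name is "scene" or "top" or "wrist"; returns a dict with "color" (480x640x3 uint8, blue, green, red), "fovy" (degrees; the focal length in pixels is half the picture's height over the tangent of half this angle, whatever the lens; pixels are square), "cx", "cy" (the principal point, pixels), "camera_from_world" (4x4, takes a point from world to camera coordinates). Camera axes: x right, y up, looking along -z (the intrinsics and any distortion apply to the point x, -y, -z); pixel columns grow to the right and rows downward; lengths in m; the calibration is good to about 2 mm. A picture is of the moment at which its call begins. There is no depth.
- hand_in(): hands the job in; it is judged then, once.
The state is a dict: "time_s": time; "joint_positions": joint angles; "qvel": joint speeds; "tau": joint torques, N m; "position": TCP position; "tcp_rot": TCP orientation; "force": force on the tool from outside, world axes, zero at the start; "moment": the same for the moment, N m; "opening": opening from 0.0 (shut) to 1.0 (fully open); "grasp_force": force on a finger pad.
Only numpy, scipy, OpenCV 4.12 (cv2) and the standard library are available. Lean on these libraries where they do the work, as an engineer would, in place of code of your own. Each camera call takes 0.05 s, during which the arm holds its last target. There are 200 camera calls.

## Working session

There is one attempt and no reset: what is moved stays moved. The work goes in short steps, Python scripts to look and compute and a tool call to move; the robot and the scene stay as the last step left them, time stands still between calls to the robot, and variables do not carry over. Pictures are saved under pics/ and viewed, at most 14 in all, crops included, and the job is handed in when it is done.

Besides the shell and the picture viewer there is one more tool, called after "Call:" as name([rows], argument=value, ...), one row to a line, values as JSON. jog_arm: Moves the arm, as the interface text tells. Its arguments: {"type":"object","properties":{"delta_pos":{"type":"array"},"turn":{"type":"array"},"grip":{"type":"array"}},"required":["delta_pos","turn","grip"]}

```bash
mkdir -p pics; ls
cat > h.py <<'E'
from rig import *
import numpy as np, cv2
def cap(n,f=None):
    c=capture(n)
    if f: cv2.imwrite('pics/'+f,c['color'])
    return c
def ray(c,u,v):
    f=240/np.tan(np.radians(c['fovy'])/2)
    M=np.array(c['camera_from_world']);R=M[:3,:3];o=-R.T@M[:3,3]
    d=R.T@np.array([(u-c['cx'])/f,-(v-c['cy'])/f,-1]);return o,d
def onz(c,u,v,z):
    o,d=ray(c,u,v);return o+d*(z-o[2])/d[2]
def proj(c,p):
    f=240/np.tan(np.radians(c['fovy'])/2)
    M=np.array(c['camera_from_world']);q=M[:3,:3]@np.array(p)+M[:3,3]
    return c['cx']+f*q[0]/-q[2],c['cy']+f*-q[1]/-q[2]
E
python3 - <<'E'
from h import *
s=read_state();print({k:np.round(v,3) for k,v in s.items()})
for n in('scene','top'):
    c=cap(n,n+'0.png');print(n,{k:v for k,v in c.items() if k!='color'})
E
```

```text
pics
{'time_s': np.float64(0.0), 'joint_positions': array([ 5.7612e+01,  3.0281e+01,  8.2158e+01,  1.0000e-03,  6.7688e+01,
       -1.0226e+01]), 'qvel': array([ 0.031, -0.013,  0.   ,  0.041,  0.01 , -0.075]), 'tau': array([ 1.0000e-03, -4.4005e+01, -1.7659e+01,  6.3000e-02,  5.8000e-02,
       -0.0000e+00]), 'position': array([0.235, 0.578, 0.222]), 'tcp_rot': array([[-0.926,  0.377, -0.001],
       [ 0.377,  0.926, -0.002],
       [ 0.   , -0.002, -1.   ]]), 'force': array([0.268, 0.45 , 0.661]), 'moment': array([ 0.003, -0.021, -0.02 ]), 'grasp_force': np.float64(0.0), 'opening': np.float64(0.999)}
scene {'fovy': 56.46453745943058, 'cx': 316.49762439544634, 'cy': 244.22520183423705, 'camera_from_world': array([[ 0.98877554, -0.14928992, -0.00595392, -0.52458024],
       [ 0.12867582,  0.83063899,  0.54173923, -0.13675956],
       [-0.07593065, -0.53642463,  0.84052552, -0.87026126],
       [ 0.        ,  0.        ,  0.        ,  1.        ]])}
top {'fovy': 49.02667234031276, 'cx': 318.26538817842766, 'cy': 239.86586917337982, 'camera_from_world': array([[ 0.0117829 , -0.99992789, -0.00231759,  0.02888136],
       [ 0.99048088,  0.01135363,  0.13718131, -0.55517794],
       [-0.13714511, -0.00391192,  0.99054324, -0.8481024 ],
       [ 0.        ,  0.        ,  0.        ,  1.        ]])}
```

View pics/top0.png

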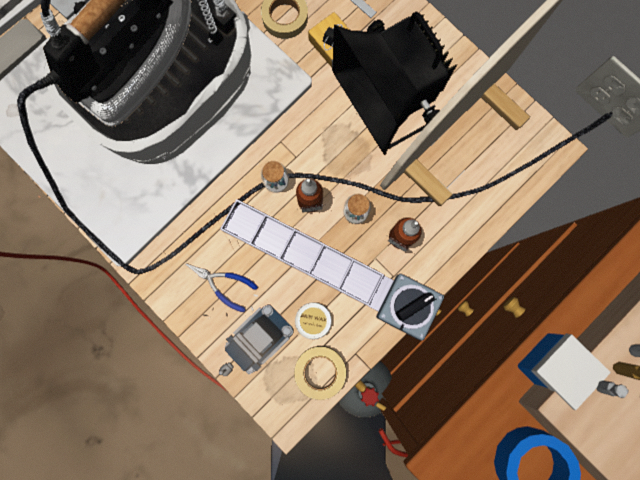

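View pics/scene0.png

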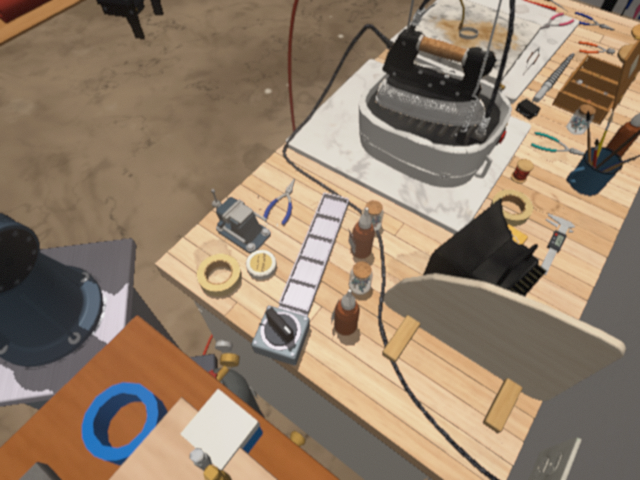

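Run:
```python
from h import *
s=read_state()
for n in('top','scene'):
    c=cap(n);print(n,'tcp px',proj(c,s['position']),'base',proj(c,[0,0,0]))
    if n=='top':
        for nm,u,v,z in[('jarA',274,171,.064),('jarB',357,203,.064),('botA',312,182,.146),('botB',412,227,.146),('tin',314,320,.018),('dial',414,306,.087),('tray far a',238,203,.017),('tray far b',223,229,.017),('tray near',385,277,.017),('tray near b',372,304,.017)]:
            print(nm,onz(c,u,v,z).round(3))
        im=c['color'][150:350,210:450];cv2.imwrite('pics/t1.png',cv2.resize(im,None,fx=3,fy=3,interpolation=cv2.INTER_CUBIC))
    else:
        for nm,u,v,z in[('jarA',374,209,.064),('jarB',360,270,.064),('botA',368,220,.146),('botB',349,297,.146),('tin',262,264,.018),('jar?',578,115,.064)]:
            print(nm,onz(c,u,v,z).round(3))
```

```text
top tcp px (np.float64(-115.97193217654154), np.float64(466.14950313061627)) base (np.float64(336.1883029050317), np.float64(584.3928767969935))
jarA [0.666 0.11  0.064]
jarB [ 0.613 -0.028  0.064]
botA [0.627 0.045 0.146]
botB [ 0.561 -0.104  0.146]
tin [0.421 0.041 0.018]
dial [ 0.445 -0.116  0.087]
tray far a [0.621 0.176 0.017]
tray far b [0.575 0.201 0.017]
tray near [ 0.495 -0.079  0.017]
tray near b [ 0.449 -0.057  0.017]
scene tcp px (np.float64(148.87214720181672), np.float64(26.06232557611682)) base (np.float64(47.05678593473283), np.float64(314.4691967452144))
jarA [0.667 0.107 0.064]
jarB [ 0.61  -0.03   0.064]
botA [0.629 0.025 0.146]
botB [ 0.566 -0.121  0.146]
tin [0.425 0.039 0.018]
jar? [1.213 0.309 0.064]
```

View pics/t1.png

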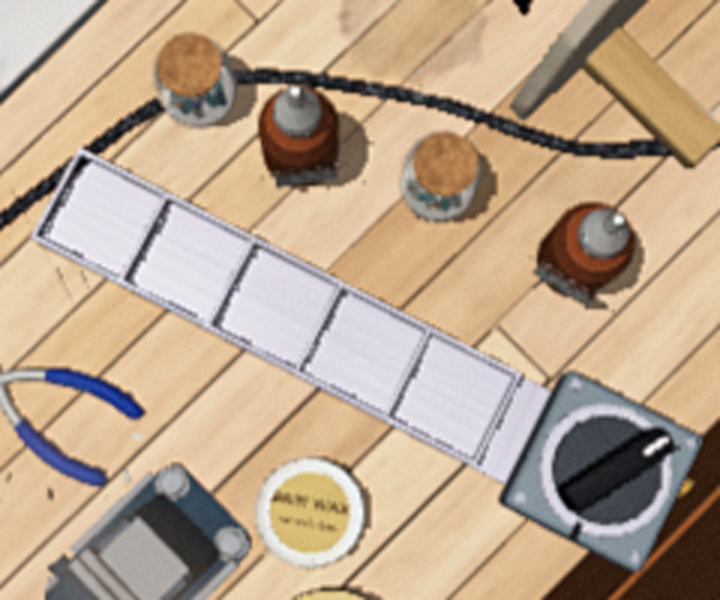

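```bash
cat >> h.py <<'E'
def tray(D,Y):  # returns function tray xy -> world
    Y=Y/np.linalg.norm(Y);X=np.array([Y[1],-Y[0]]);return lambda x,y:D+x*X+y*Y
E
python3 - <<'E'
from h import *
c=cap('top')
P=lambda u,v,z:onz(c,u/3+210,v/3+150,z)
cor=np.array([P(80,152,.017),P(35,237,.017),P(523,377,.017),P(480,462,.017)])[:,:2]
T=np.array([[.03,197],[-.03,197],[.03,-91],[-.03,-91]])*[1,.001]
print(cor)
# rigid fit
a=T-T.mean(0);b=cor-cor.mean(0);U,S,V=np.linalg.svd(a.T@b);R=(U@V).T
t=cor.mean(0)-R@T.mean(0);print('R',R.round(3),'t',t.round(4),'res',(cor-(T@R.T+t)).round(4),np.linalg.det(R))
yaw=np.degrees(np.arctan2(R[1,0],R[0,0]));print('yaw',yaw)
W=lambda p:(R@np.array(p)+t).round(4)
for i,y in enumerate((-61,-4,53,110,167)):print(i+1,W((0,y/1000)))
d=W((0,-.153));print('dial',d,'seen',P(615,468,.087))
pt=P(655,442,.087)[:2]-d;pt=R.T@pt;print('pointer',pt,'dial angle cw', (np.degrees(np.arctan2(pt[1],-pt[0])))%360)
for n,q in(('jarA',P(190,64,.064)),('jarB',P(447,163,.064)),('botA',P(295,93,.146)),('botB',P(619,215,.146))):print(n,q.round(3),'tray',(R.T@(q[:2]-t)).round(3))
w=cap('scene')['color'][180:350,230:400];cv2.imwrite('pics/s1.png',cv2.resize(w,None,fx=3,fy=3,interpolation=cv2.INTER_CUBIC))
E
```

```text
[[ 0.62511935  0.17849982]
 [ 0.57482073  0.20281496]
 [ 0.49730411 -0.07817659]
 [ 0.44895573 -0.05361464]]
R [[ 0.896  0.443]
 [-0.443  0.896]] t [0.5131 0.0149] res [[-0.0021  0.0003]
 [ 0.0013 -0.0019]
 [-0.0023  0.0018]
 [ 0.0031 -0.0002]] 0.9999999999999994
yaw -26.30975136285878
1 [ 0.486  -0.0398]
2 [0.5113 0.0113]
3 [0.5365 0.0624]
4 [0.5618 0.1135]
5 [0.5871 0.1646]
dial [ 0.4452 -0.1223] seen [ 0.44545477 -0.11726517  0.087     ]
pointer [ 0.01962587 -0.00816714] dial angle cw 202.5942182237431
jarA [0.666 0.111 0.064] tray [0.094 0.154]
jarB [ 0.611 -0.031  0.064] tray [0.108 0.002]
botA [0.629 0.051 0.146] tray [0.088 0.084]
botB [ 0.569 -0.11   0.146] tray [ 0.105 -0.087]
```

Call:
jog_arm([
  [4,-6,2],
  [9,-12,3],
  [14,-18,3],
  [19,-24,3],
  [23,-30,3],
  [27,-36,3],
  [31,-42,3],
  [35,-48,3],
  [38,-54,3],
  [38,-60,3],
  [38,-60.7,3],
  [38,-60.7,3],
], turn=[0,0,0,0,0,0,0,0,0,0,0,0], grip=[0,0,0,0,0,0,0,0,0,0,0,0])

```text
time_s: 1.8
position: [0.6166, -0.0314, 0.2524]
tcp_rot: [[-0.925, 0.38, 0.001], [0.38, 0.925, -0.001], [-0.001, -0.0, -1.0]]
force: [0.1, 0.2, 0.6]
opening: 0.998
grasp_force: 0.0
```

View pics/s1.png

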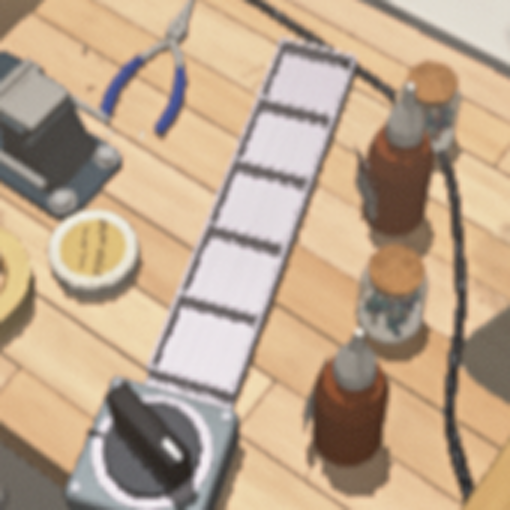

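Run:
```python
from h import *
s=read_state();print(s['joint_positions'].round(1))
c=cap('wrist','w1.png');print({k:v for k,v in c.items() if k!='color'},'tcp px',proj(c,s['position']))
for p in ([.611,-.031,.064],[.629,.051,.146],[.569,-.11,.146],[.666,.111,.064],[.4452,-.1223,.087]):print(np.round(proj(c,p)))
t=cap('top');w=cap('scene')
for a,b in(((308.3,181),(366.7,208.3)),((416.3,221.7),(349.7,290.7))):
    o1,d1=ray(t,*a);o2,d2=ray(w,*b);k=np.linalg.lstsq(np.c_[d1,-d2],o2-o1,rcond=None)[0];print('tip',(o1+k[0]*d1).round(3),(o2+k[1]*d2).round(3))
```

```text
[-13.3  27.8  81.3  -0.   70.8 -81. ]
{'fovy': 65.65347278072248, 'cx': 320.15681663343884, 'cy': 246.83615770046438, 'camera_from_world': array([[ 3.80105382e-01,  9.24943186e-01, -2.82742758e-05,
        -2.06548896e-01],
       [-8.80811925e-01,  3.61960312e-01, -3.05213181e-01,
         6.00894820e-01],
       [-2.82294618e-01,  1.16038077e-01,  9.52284051e-01,
        -2.42900235e-01],
       [ 0.00000000e+00,  0.00000000e+00,  0.00000000e+00,
         1.00000000e+00]])} tcp px (np.float64(317.57554899462156), np.float64(310.00585730650414))
[317. 214.]
[428. 219.]
[197. 226.]
[476. 210.]
[134.  76.]
tip [0.629 0.051 0.145] [0.633 0.051 0.146]
tip [ 0.569 -0.11   0.146] [ 0.57  -0.11   0.146]
```

View pics/w1.png

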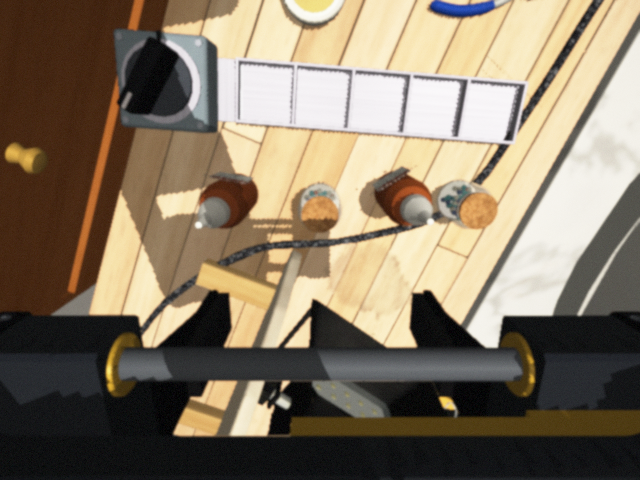

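Run:
```python
from h import *
c=cap('wrist');im=c['color'][30:160,100:550]
cv2.imwrite('pics/w1c.png',cv2.resize(im,None,fx=1.77,fy=1.77*1,interpolation=cv2.INTER_CUBIC))
R=np.array([[.8964,.4432],[-.4432,.8964]]);t=np.array([.5131,.0149])
for x,y in((-30,197),(30,197),(-30,-91),(30,-91),(-27,-32.5),(27,-32.5),(27,81.5),(-27,81.5)):
    p=R@np.array([x,y])/1000+t;q=np.array(proj(c,[*p,.017]));print((x,y),((q-[100,30])*1.77).round(1))
p=R@np.array([0,-.153])+t;print((np.array(proj(c,[*p,.051]))-[100,30])*1.77)
```

```text
(-30, 197) [749.9  88.2]
(30, 197) [725.7 200.2]
(-30, -91) [228.9  49. ]
(30, -91) [229.6 164.7]
(-27, -32.5) [335.9  63.1]
(27, -32.5) [331.9 166.6]
(27, 81.5) [529.3 180.7]
(-27, 81.5) [542.3  78.6]
[91.33320177 93.03161846]
```

View pics/w1c.png

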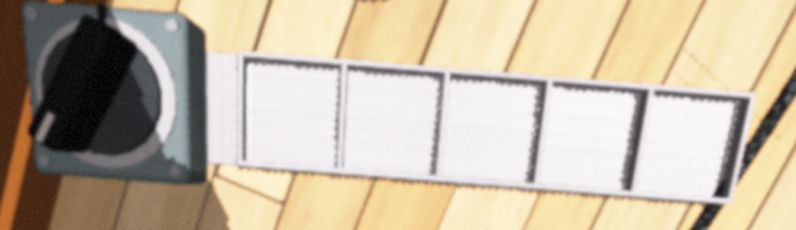

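Run:
```python
from h import *
c=cap('wrist')
px=np.array([[753,94],[730,202],[240,52],[239,164],[344,59],[341,171]])/1.77+[100,30]
cor=np.array([onz(c,u,v,.017)[:2] for u,v in px])
T=np.array([[-30,197],[30,197],[-30,-91],[30,-91],[-30,-32.5],[30,-32.5]])/1000
a=T-T.mean(0);b=cor-cor.mean(0);U,S,V=np.linalg.svd(a.T@b);R=(U@V).T;t=cor.mean(0)-R@T.mean(0)
print('R',R.round(4),'t',t.round(4),'res',(cor-(T@R.T+t)).round(4));print('yaw',np.degrees(np.arctan2(R[1,0],R[0,0])))
for i,y in enumerate((-61,-4,53,110,167)):print(i+1,(R@[0,y/1000]+t).round(4))
print('dial',(R@[0,-.153]+t).round(4))
for u,v in((318,211),(478,210)):print('jar',onz(c,u,v,.064).round(3))
for u,v in((433,217),(198,226)):print('bot',onz(c,u,v,.146).round(3))
```

```text
R [[ 0.8946  0.4469]
 [-0.4469  0.8946]] t [0.5145 0.0202] res [[ 0.0001 -0.0023]
 [-0.0014 -0.0009]
 [ 0.0017  0.0008]
 [-0.0001  0.0014]
 [ 0.0002 -0.0004]
 [-0.0006  0.0015]]
yaw -26.546205599927983
1 [ 0.4872 -0.0343]
2 [0.5127 0.0167]
3 [0.5382 0.0676]
4 [0.5636 0.1186]
5 [0.5891 0.1696]
dial [ 0.4461 -0.1166]
jar [ 0.608 -0.026  0.064]
jar [0.665 0.116 0.064]
bot [0.628 0.058 0.146]
bot [ 0.568 -0.106  0.146]
```

Call:
jog_arm([
  [0,0,0],
  [0,0,0],
  [0,0,0],
  [0,0,0],
  [0,0,0],
  [0,0,0],
  [0,0,0],
  [0,0,0],
  [0,0,0],
  [-0.5,0,0],
  [-0.5,0,0],
  [-0.5,0,0],
], turn=[10,20,30,40,50,60,70,80,86,86,86,86], grip=[0,0,0,0,0,0,0,0,0,0,0,0])

```text
time_s: 3.55
position: [0.6129, -0.0154, 0.2523]
tcp_rot: [[-0.461, -0.887, -0.003], [-0.887, 0.461, -0.018], [0.018, -0.006, -1.0]]
force: [0.2, -0.3, 0.5]
opening: 0.997
grasp_force: 0.0
```

Run:
```python
from h import *
s=read_state();print(s['joint_positions'].round(1),s['qvel'].round(1),s['position'],s['tcp_rot'].round(3))
c=cap('wrist','w2.png');print('tcp',proj(c,s['position']))
```

```text
[ -11.3   27.6   81.8   -1.1   70.6 -163.5] [-0.5  0.2 -0.4  0.1 -0.  -0.1] [ 0.61288349 -0.01543203  0.25233031] [[-0.461 -0.887 -0.003]
 [-0.887  0.461 -0.018]
 [ 0.018 -0.006 -1.   ]]
tcp (np.float64(320.33071159814955), np.float64(307.85009372557))
```

View pics/w2.png

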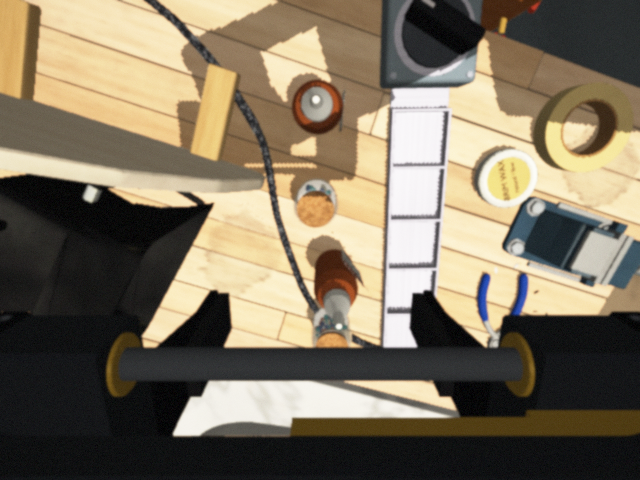

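Run:
```python
from h import *
c=cap('wrist')
print('jarB',onz(c,315,209,.064).round(4),'botB',onz(c,316,100,.146).round(4),'botA',onz(c,339,326,.146).round(4), 'tray', [onz(c,u,v,.017).round(3) for u,v in((391,108),(448,109))])
```

```text
jarB [ 0.6129 -0.0292  0.064 ] botB [ 0.5687 -0.1084  0.146 ] botA [0.6315 0.0514 0.146 ] tray [array([ 0.502, -0.077,  0.017]), array([ 0.452, -0.05 ,  0.017])]
```

Call:
jog_arm([
  [0,0,0],
  [0,0,0],
  [0,0,0],
  [0,0,0],
  [0,0,0],
  [0,0,0],
  [0,0,0],
  [0,0,0],
  [0,0,0],
  [0,0,0],
  [0,0,0],
  [0,0,0],
], turn=[-10,-20,-30,-40,-50,-60,-70,-80,-90,-100,-110,-120], grip=[0,0,0,0,0,0,0,0,0,0,0,0])

```text
time_s: 5.15
position: [0.6131, -0.0159, 0.2521]
tcp_rot: [[-0.533, 0.846, -0.014], [0.846, 0.533, 0.012], [0.018, -0.006, -1.0]]
force: [-0.2, -0.3, -0.4]
opening: 0.998
grasp_force: 0.0
```

Call:
jog_arm([
  [0,0,0],
  [0,0,0],
  [0,0,0],
  [0,0,0],
  [0,0,0],
  [0,0,0],
  [0,0,0],
  [0,0,0],
], turn=[-10,-20,-30,-40,-50,-60,-60,-60], grip=[0,0,0,0,0,0,0,0])

```text
time_s: 6.15
position: [0.6131, -0.0157, 0.2522]
tcp_rot: [[0.459, 0.888, 0.003], [0.888, -0.459, 0.018], [0.018, -0.006, -1.0]]
force: [-0.3, -0.3, -0.5]
opening: 1.002
grasp_force: 0.0
```

Run:
```python
from h import *
t=cap('top');w=cap('scene')
for z in (0,.1,.2):print(z,'signend top',onz(t,384,186,z).round(3),'scene',onz(w,388,287,z).round(3))
for p in ((445,200),(408,163)):print('foot',onz(t,*p,.02).round(3))
for p in ((388,358),(417,322)):print('foot scene',onz(w,*p,.02).round(3))
for p in ((388,152),):print('lamp',onz(t,*p,.0).round(3),onz(t,*p,.15).round(3))
```

```text
0 signend top [ 0.658 -0.081  0.   ] scene [ 0.669 -0.043  0.   ]
0.1 signend top [ 0.634 -0.068  0.1  ] scene [ 0.645 -0.091  0.1  ]
0.2 signend top [ 0.609 -0.056  0.2  ] scene [ 0.62  -0.139  0.2  ]
foot [ 0.63  -0.184  0.02 ]
foot [ 0.695 -0.12   0.02 ]
foot scene [ 0.631 -0.191  0.02 ]
foot scene [ 0.701 -0.132  0.02 ]
lamp [ 0.721 -0.088  0.   ] [ 0.674 -0.068  0.15 ]
```

Call:
jog_arm([
  [-0.2,-1.3,0],
  [-0.2,-1.3,0],
  [-0.2,-1.3,0],
  [-0.2,-1.3,-1],
  [-0.2,-1.3,-6],
  [-0.2,-1.3,-11],
  [-0.2,-1.3,-15],
  [-0.2,-1.3,-18.5],
  [-0.2,-1.3,-20.5],
  [-0.2,-1.3,-21.8],
  [-0.2,-1.3,-21.8],
], turn=[10,20,30,40,40,40,40,40,40,40,40], grip=[0,0,0,0,0,0,0,0,0,0,0])

```text
time_s: 7.62
position: [0.6107, -0.0284, 0.0335]
tcp_rot: [[-0.218, 0.976, -0.011], [0.976, 0.218, 0.016], [0.018, -0.007, -1.0]]
force: [-0.1, -0.5, 0.0]
opening: 1.001
grasp_force: 0.0
```

Run:
```python
from h import *
s=read_state();print(s['position'],s['force'])
w=cap('wrist')['color'];t=cap('scene')['color'][150:390,230:470]
cv2.imwrite('pics/g1.png',np.hstack([cv2.resize(w,(480,360)),cv2.resize(t,(320,320))[:320] if 0 else cv2.resize(t,(320,360))]))
```

```text
[ 0.61073187 -0.02838865  0.03348852] [-0.10634361 -0.47279052  0.04330574]
```

View pics/g1.png

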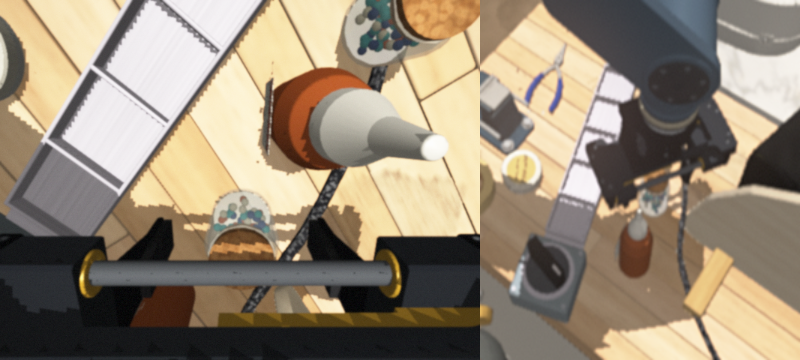

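Call:
jog_arm([
  [0,0,0],
  [0,0,0],
  [0,0,0],
  [0,0,0],
  [0,0,0],
  [0,0,0],
  [0,0,1],
  [0,0,4],
  [0,0,8],
  [0,0,12],
  [0,0,15],
  [0,0,15],
], turn=[0,0,0,0,0,0,0,0,0,0,0,0], grip=[1,1,1,1,1,1,1,1,1,1,1,1])

```text
time_s: 9.22
position: [0.6129, -0.0288, 0.1873]
tcp_rot: [[-0.218, 0.976, -0.003], [0.976, 0.218, 0.014], [0.015, 0.0, -1.0]]
force: [-0.6, -0.3, -1.3]
opening: 0.523
grasp_force: 30.0
```

Call:
jog_arm([
  [-4,-0.2,0],
  [-8,-0.4,0],
  [-11.5,-0.6,0],
  [-12.6,-0.6,0],
  [-12.6,-0.6,-4],
  [-12.6,-0.6,-8],
  [-12.6,-0.6,-11],
  [-12.6,-0.6,-12.7],
  [-12.6,-0.6,-12.7],
], turn=[0,0,0,0,0,0,0,0,0], grip=[1,1,1,1,1,1,1,1,1])

```text
time_s: 10.35
position: [0.485, -0.0343, 0.0554]
tcp_rot: [[-0.217, 0.976, -0.012], [0.976, 0.217, 0.017], [0.019, -0.008, -1.0]]
force: [-0.3, -0.4, -0.7]
opening: 0.524
grasp_force: 30.0
```

Run:
```python
from h import *
s=read_state();print(s['position'],s['force'])
c=cap('wrist');w=c['color'];S=cap('scene');t=S['color'][220:370,220:370]
R=np.array([[.8946,.4469],[-.4469,.8946]]);tt=np.array([.514,.0195])
for x,y in((-27,-34),(27,-34),(-27,-88),(27,-88)):
    p=[*(R@[x/1000,y/1000]+tt),.017];print((x,y),np.round(proj(c,p)),(np.array(proj(S,p))-[220,220])*2.4)
cv2.imwrite('pics/g2.png',np.hstack([cv2.resize(w[120:480,160:600],(440,360)),cv2.resize(t,(360,360),interpolation=cv2.INTER_CUBIC)]))
```

```text
[ 0.48496079 -0.03431542  0.05542516] [-0.29754132 -0.36589474 -0.67965306]
(-27, -34) [315. 221.] [164.85743892 136.88247742]
(27, -34) [387. 278.] [226.54134556 154.50446054]
(-27, -88) [257. 290.] [142.0644229  193.03285179]
(27, -88) [328. 342.] [205.50151805 211.83512486]
```

View pics/g2.png

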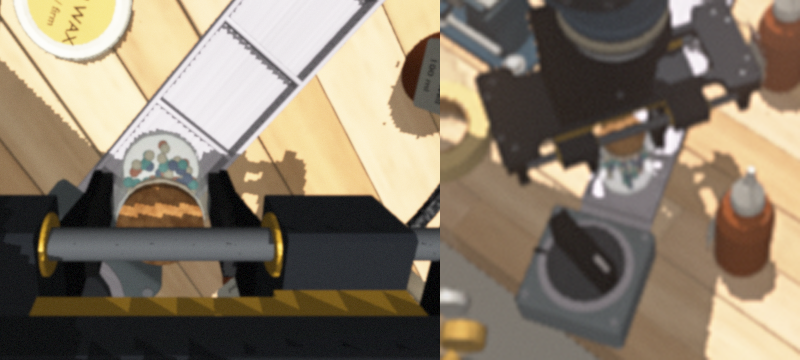

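Run:
```python
from h import *
s=read_state();c=cap('wrist');p=s['position'];X=s['tcp_rot'][:,0]
for sg in(1,-1):
    a=np.linspace(0,2*np.pi,361);Y=s['tcp_rot'][:,1]
    for z in(.022,.026):
        q=np.array([proj(c,[*(p+.023*(np.cos(k)*X+np.sin(k)*Y))[:2],z]) for k in a]);i=q[:,1].argmin();print('base apex',z,q[i].round(1),'cols',q[:,0].min().round(1),q[:,0].max().round(1))
    break
print('cork top centre',proj(c,[*p[:2],.086]))
im=c['color'][190:330,240:440];cv2.imwrite('pics/g3.png',cv2.resize(im,None,fx=4,fy=4,interpolation=cv2.INTER_CUBIC))
R=np.array([[.8946,.4469],[-.4469,.8946]]);tt=np.array([.5145,.0202])
for x,y in((-30,-32.5),(30,-32.5),(-27,-34),(27,-34)):
    p=[*(R@[x/1000,y/1000]+tt),.017];print((x,y),(np.array(proj(c,p))-[240,190])*4)
```

```text
base apex 0.022 [318.9 246.1] cols 279.0 359.0
base apex 0.026 [318.8 248.2] cols 278.2 359.6
cork top centre (np.float64(317.7491128281293), np.float64(344.36574283410135))
(-30, -32.5) [287.62353668  90.64961764]
(30, -32.5) [607.57555909 345.29024855]
(-27, -34) [297.66335279 112.17620453]
(27, -34) [585.43406276 340.60736845]
```

View pics/g3.png

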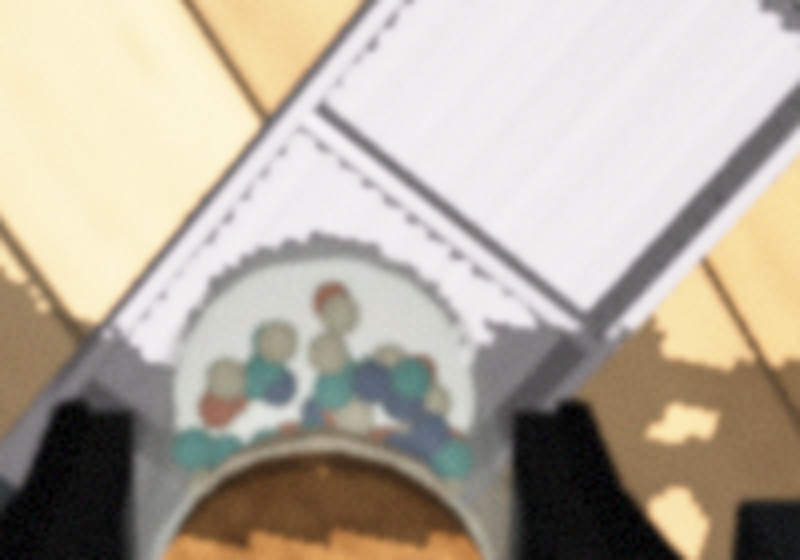

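Call:
jog_arm([
  [0.15,0.1,0],
  [0.15,0.1,-0.6],
  [0.15,0.1,-1.2],
  [0.15,0.1,-1.7],
  [0.15,0.1,-1.7],
  [0.15,0.1,-1.7],
], turn=[0,0,0,0,0,0], grip=[1,1,1,1,1,1])

```text
time_s: 11.25
position: [0.4866, -0.0335, 0.0401]
tcp_rot: [[-0.217, 0.976, -0.009], [0.976, 0.217, 0.016], [0.018, -0.006, -1.0]]
force: [-0.1, -0.6, -1.7]
opening: 0.521
grasp_force: 30.0
```

Call:
jog_arm([
  [0,0,-0.2],
  [0,0,-0.25],
  [0,0,-0.25],
  [0,0,-0.25],
  [0,0,-0.25],
  [0,0,1],
  [0,0,4],
  [0,0,9],
  [0,0,15],
  [0,0,15],
], turn=[0,0,0,0,0,0,0,0,0,0], grip=[1,1,0.25,0.25,0.25,0.25,0.25,0.1,0,0])

```text
time_s: 12.5
position: [0.4898, -0.0343, 0.1953]
tcp_rot: [[-0.218, 0.976, 0.002], [0.976, 0.218, 0.012], [0.012, 0.005, -1.0]]
force: [-0.0, 0.8, -0.8]
opening: 0.967
grasp_force: 0.0
```

Run:
```python
from h import *
s=read_state();print(s['position'],s['joint_positions'].round(1))
c=cap('top');im=c['color'][140:340,200:440];cv2.imwrite('pics/t2.png',cv2.resize(im,None,fx=3,fy=3,interpolation=cv2.INTER_CUBIC))
```

```text
[ 0.48980306 -0.03431626  0.19526565] [-17.5  22.2 102.7   0.9  55.2 -30.6]
```

View pics/t2.png

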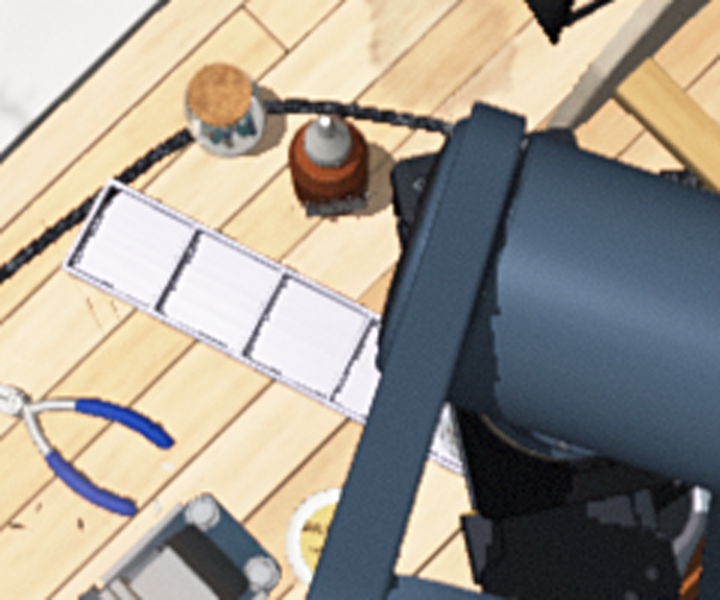

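Call:
jog_arm([
  [4,3.5,1],
  [8,7,1],
  [12,10,1],
  [16,13,1],
  [17.5,14.5,1],
  [17.5,14.5,1],
  [17.5,14.5,1],
], turn=[-10,-20,-30,-40,-43.5,-43.5,-43.5], grip=[0,0,0,0,0,0,0])

```text
time_s: 13.42
position: [0.6598, 0.1109, 0.1987]
tcp_rot: [[0.514, 0.858, 0.0], [0.858, -0.513, 0.018], [0.015, -0.009, -1.0]]
force: [-0.6, -0.3, 0.8]
opening: 0.997
grasp_force: 0.0
```

```bash
cat >> h.py <<'E'
def cork(c,p,z=.064,r=45):
    u,v=np.round(proj(c,[*p[:2],z])).astype(int);x0,y0=max(u-r,0),max(v-r,0)
    h=cv2.cvtColor(c['color'][y0:v+r,x0:u+r],cv2.COLOR_BGR2HSV)
    m=cv2.inRange(h,(5,90,100),(17,255,225));m=cv2.morphologyEx(m,cv2.MORPH_OPEN,np.ones((3,3)))
    n,l,st,ce=cv2.connectedComponentsWithStats(m)
    for i in range(1,n):
        if st[i,4]>150: print('blob',st[i],'px',ce[i]+[x0,y0],onz(c,*(ce[i]+[x0,y0]),z).round(4))
E
python3 - <<'E'
from h import *
s=read_state();print(s['position'])
cork(cap('wrist'),[.666,.112])
cork(cap('top'),[.487,-.0355],.068)
E
```

```text
[0.6597944  0.11094139 0.19867447]
blob [   0   21   85   69 2937] px [320.93020089 246.77051413] [0.6556 0.1051 0.064 ]
blob [   8    0   64   30 1098] px [357.43624772 245.44080146] [ 0.5423 -0.0285  0.068 ]
blob [ 37  37  18  18 194] px [363.96391753 279.80927835] [ 0.4866 -0.0391  0.068 ]
```

Run:
```python
from h import *
s=read_state();print(s['position'])
c=cap('wrist');print(proj(c,[.666,.112,.064]));cork(c,[.666,.112],r=90);cork(cap('top'),[.666,.112])
```

```text
[0.66028469 0.11059976 0.19963344]
(np.float64(326.4272062599067), np.float64(233.57367413348567))
blob [  45   66  101  114 3920] px [327.79540816 260.60790816] [0.6549 0.091  0.064 ]
blob [ 136  123   44   57 1401] px [395.39971449 293.67880086] [0.6899 0.0346 0.064 ]
```

Call:
jog_arm([
  [0.6,0,-4],
  [0.6,0,-9],
  [0.6,0,-13],
  [0.6,0,-15.5],
  [0.6,0,-16.5],
  [0.6,0,-16.5],
  [0.6,0,-16.5],
], turn=[0,0,0,0,0,0,0], grip=[0,0,0,0,0,0,0])

```text
time_s: 14.5
position: [0.6688, 0.1114, 0.0368]
tcp_rot: [[0.514, 0.858, 0.007], [0.857, -0.514, 0.018], [0.019, -0.003, -1.0]]
force: [0.5, 0.0, 0.6]
opening: 0.999
grasp_force: 0.0
```

Run:
```python
from h import *
s=read_state();print(s['position'])
c=cap('wrist');im=c['color'];cv2.imwrite('pics/j2.png',im)
# glass/bead columns: print profile of HSV hue sat along the rows ahead of the bar
h=cv2.cvtColor(im,cv2.COLOR_BGR2HSV)
for v in(270,290,310):print(v,[tuple(int(k) for k in h[v,u]) for u in range(220,430,15)])
print(proj(c,[.666,.111,.064]))
```

```text
[0.6687871  0.11142325 0.03679547]
270 [(16, 95, 150), (16, 99, 131), (16, 96, 138), (17, 91, 137), (18, 65, 223), (27, 31, 149), (25, 32, 142), (22, 38, 148), (20, 35, 168), (17, 111, 158), (20, 86, 242), (20, 91, 242), (19, 96, 238), (19, 102, 236)]
290 [(18, 97, 124), (16, 100, 132), (17, 92, 139), (17, 100, 133), (20, 36, 211), (8, 83, 144), (25, 24, 184), (24, 43, 143), (107, 46, 100), (19, 48, 118), (21, 66, 241), (20, 68, 240), (16, 104, 157), (17, 102, 112)]
310 [(60, 78, 13), (17, 100, 133), (18, 92, 138), (17, 91, 138), (26, 30, 146), (14, 160, 91), (14, 149, 94), (16, 156, 93), (14, 157, 83), (23, 41, 124), (16, 97, 134), (17, 93, 134), (16, 99, 134), (150, 34, 15)]
(np.float64(315.0218978105374), np.float64(346.5310534693681))
```

View pics/j2.png

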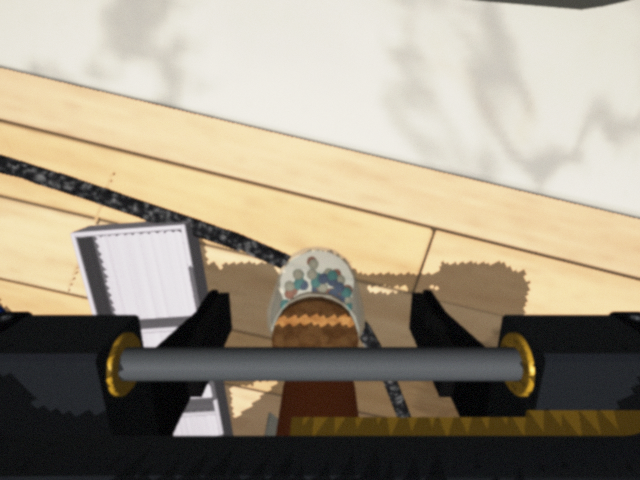

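Call:
jog_arm([
  [0,0,-0.3],
  [0,0,-0.3],
  [0,0,-0.3],
  [0,0,-0.3],
  [0,0,-0.3],
  [0,0,-0.3],
  [0,0,-0.3],
  [0,0,2],
  [0,0,7],
  [0,0,12],
  [0,0,15],
  [0,0,15],
], turn=[0,0,0,0,0,0,0,0,0,0,0,0], grip=[0,1,1,1,1,1,1,1,1,1,1,1])

```text
time_s: 16.05
position: [0.6695, 0.1116, 0.1881]
tcp_rot: [[0.514, 0.858, 0.011], [0.858, -0.514, 0.018], [0.021, 0.0, -1.0]]
force: [-0.5, -0.0, -1.5]
opening: 0.52
grasp_force: 30.0
```

Call:
jog_arm([
  [0,0,2],
  [-3,0,3],
  [-7,-2,3],
  [-11,-5.5,3],
  [-14.5,-8.5,2],
  [-15.7,-9.6,0],
  [-15.7,-9.6,-5],
  [-15.7,-9.6,-10],
  [-15.7,-9.6,-12.7],
  [-15.7,-9.6,-12.7],
  [-15.7,-9.6,-12.7],
], turn=[0,2,4,4,4,4,4,4,4,4,4], grip=[1,1,1,1,1,1,1,1,1,1,1])

```text
time_s: 17.42
position: [0.5105, 0.0156, 0.0581]
tcp_rot: [[0.453, 0.891, 0.003], [0.891, -0.453, 0.018], [0.017, -0.006, -1.0]]
force: [0.4, 0.4, -0.4]
opening: 0.521
grasp_force: 30.0
```

Run:
```python
from h import *
s=read_state();p=s['position'];X,Y=s['tcp_rot'][:,0],s['tcp_rot'][:,1];print(p,s['force'])
R=np.array([[.8946,.4469],[-.4469,.8946]]);tt=np.array([.5145,.0192])
c=cap('wrist');a=np.linspace(0,2*np.pi,361)
q=np.array([proj(c,[*(p+.022*(np.cos(k)*X+np.sin(k)*Y))[:2],p[2]-.031]) for k in a]);print('apex',q[q[:,1].argmin()].round(1))
for x,y in((-27,23),(27,23),(-27,-31),(27,-31)):print((x,y),np.round(proj(c,[*(R@[x/1000,y/1000]+tt),.017])))
im=c['color'].copy();cv2.imwrite('pics/j3raw.png',im)
im=im[140:340,200:440];im=cv2.resize(im,None,fx=3,fy=3,interpolation=cv2.INTER_CUBIC)
for x,y in((-27,23),(27,23),(-27,-31),(27,-31)):
    u=(np.array(proj(c,[*(R@[x/1000,y/1000]+tt),.017]))-[200,140])*3;cv2.drawMarker(im,tuple(u.astype(int)),(0,0,255),0,14)
cv2.drawMarker(im,tuple(((q[q[:,1].argmin()]-[200,140])*3).astype(int)),(0,255,0),0,14)
cv2.imwrite('pics/j3.png',im)
```

```text
[0.51049867 0.0155621  0.05808142] [ 0.40099955  0.39479516 -0.44273754]
apex [320.4 250.6]
(-27, 23) [276. 235.]
(27, 23) [371. 235.]
(-27, -31) [280. 321.]
(27, -31) [368. 320.]
```

View pics/j3.png

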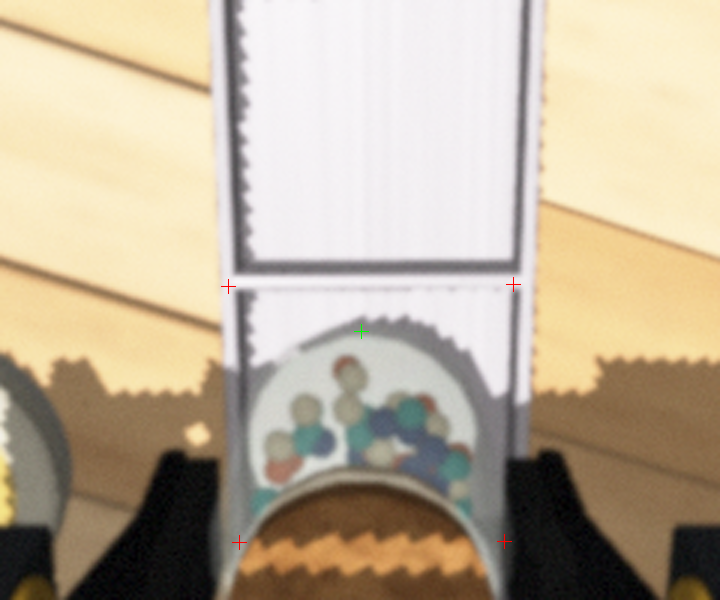

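Call:
jog_arm([
  [0.25,-0.1,0],
  [0.25,-0.1,-0.6],
  [0.25,-0.1,-1.2],
  [0.25,-0.1,-1.7],
  [0.25,-0.1,-1.9],
  [0.25,-0.1,-1.9],
  [0.25,-0.1,-1.9],
], turn=[0,0,0,0,0,0,0], grip=[1,1,1,1,1,1,1])

```text
time_s: 18.35
position: [0.5132, 0.0145, 0.0392]
tcp_rot: [[0.453, 0.892, 0.003], [0.891, -0.453, 0.018], [0.018, -0.005, -1.0]]
force: [0.3, -0.9, -1.5]
opening: 0.52
grasp_force: 30.0
```

Call:
jog_arm([
  [0,0,-0.1],
  [0,0,-0.1],
  [0,0,-0.1],
  [0,0,-0.1],
  [0,0,3],
  [0,0,8],
  [0,0,14],
  [3,1,17],
  [7,2.2,17],
  [11,3.5,17],
  [11.8,3.7,17],
  [11.8,3.7,17],
], turn=[0,0,0,0,0,0,0,0,0,0,0,0], grip=[0.25,0.25,0.25,0.25,0.25,0,0,0,0,0,0,0])

```text
time_s: 19.85
position: [0.6304, 0.0516, 0.2085]
tcp_rot: [[0.453, 0.892, 0.001], [0.891, -0.453, 0.018], [0.017, -0.007, -1.0]]
force: [-0.1, 0.2, 0.4]
opening: 1.001
grasp_force: 0.0
```

```bash
cat >> h.py <<'E'
def body(c,p,r=60):  # red-brown bottle body blob
    u,v=np.round(proj(c,[*p[:2],.06])).astype(int);x0,y0=max(u-r,0),max(v-r,0)
    h=cv2.cvtColor(c['color'][y0:v+r,x0:u+r],cv2.COLOR_BGR2HSV)
    m=cv2.inRange(h,(0,130,30),(12,255,200))
    n,l,st,ce=cv2.connectedComponentsWithStats(m);i=1+st[1:,4].argmax();b=st[i];print('body box',b[0]+x0,b[1]+y0,b[0]+b[2]+x0,b[1]+b[3]+y0,b[4])
def tip(c,p,r=25):
    u,v=np.round(proj(c,[*p[:2],.146])).astype(int);x0,y0=max(u-r,0),max(v-r,0)
    h=cv2.cvtColor(c['color'][y0:v+r,x0:u+r],cv2.COLOR_BGR2HSV)
    m=cv2.inRange(h,(0,0,205),(180,30,255))
    n,l,st,ce=cv2.connectedComponentsWithStats(m)
    for i in range(1,n):
        if st[i,4]>8:print('tip',st[i],(ce[i]+[x0,y0]).round(1),'exp',(u,v),onz(c,*(ce[i]+[x0,y0]),.146).round(4))
E
python3 - <<'E'
from h import *
s=read_state();print(s['position'],s['joint_positions'].round())
c=cap('wrist','w4.png');tip(c,[.631,.0515],40);body(c,[.631,.0515],150);tip(c,[.569,-.109],40)
t=cap('top');cork(t,[.487,-.0355],.068);cork(t,[.5133,.0148],.068);tip(t,[.569,-.109],14)
E
```

```text
[0.63038623 0.0516279  0.20848831] [-6. 32. 82.  1. 67. 21.]
tip [ 27   8  20  18 253] [318.9 243.8] exp (np.int64(322), np.int64(268)) [0.6369 0.0671 0.146 ]
tip [37 35  8  7 43] [322.4 265.8] exp (np.int64(322), np.int64(268)) [0.6322 0.0529 0.146 ]
body box 297 199 350 256 1643
blob [ 41   0  30  30 486] px [370.98971193 248.5308642 ] [ 0.5375 -0.0505  0.068 ]
blob [ 34  37  21  18 256] px [360.7890625 280.203125 ] [ 0.4859 -0.034   0.068 ]
blob [ 72   0  18  47 553] px [368.55153707 241.54068716] [ 0.5489 -0.0466  0.068 ]
blob [ 65  54  21  18 256] px [360.7890625 280.203125 ] [ 0.4859 -0.034   0.068 ]
```

Call:
jog_arm([
  [0.15,0.05,-3],
  [0.15,0.05,-7],
  [0.15,0.05,-10],
  [0.15,0.05,-12],
  [0.15,0.05,-12.7],
  [0.15,0.05,-12.7],
  [0.15,0.05,-12.7],
], turn=[0,0,0,0,0,0,0], grip=[0,0,0,0,0,0,0])

```text
time_s: 20.82
position: [0.6332, 0.0519, 0.0834]
tcp_rot: [[0.453, 0.891, 0.005], [0.891, -0.453, 0.018], [0.018, -0.004, -1.0]]
force: [-0.1, 0.2, -0.2]
opening: 0.996
grasp_force: 0.0
```

Call:
jog_arm([
  [0,0,-0.35],
  [0,0,-0.35],
  [0,0,-0.35],
  [0,0,-0.35],
  [0,0,-0.35],
  [0,0,-0.35],
  [0,0,-0.35],
  [0,0,2],
  [0,0,6],
  [0,0,9],
  [0,0,9],
  [0,0,9],
], turn=[0,0,0,0,0,0,0,0,0,0,0,0], grip=[0,1,1,1,1,1,1,1,1,1,1,1])

```text
time_s: 22.32
position: [0.6315, 0.0521, 0.171]
tcp_rot: [[0.453, 0.891, 0.001], [0.891, -0.453, 0.018], [0.017, -0.008, -1.0]]
force: [-1.2, 0.1, -1.0]
opening: 0.509
grasp_force: 30.0
```

Call:
jog_arm([
  [-3,0.4,0],
  [-6.5,1,0],
  [-9.2,1.4,0],
  [-9.2,1.4,0],
  [-9.2,1.4,-3],
  [-9.2,1.4,-6],
  [-9.2,1.4,-6.6],
  [-9.2,1.4,-6.6],
  [-9.2,1.4,-6.6],
], turn=[0,0,0,0,0,0,0,0,0], grip=[1,1,1,1,1,1,1,1,1])

```text
time_s: 23.45
position: [0.5418, 0.0659, 0.107]
tcp_rot: [[0.453, 0.891, 0.005], [0.891, -0.453, 0.018], [0.018, -0.003, -1.0]]
force: [-0.1, 0.3, -0.9]
opening: 0.506
grasp_force: 30.0
```

Run:
```python
from h import *
s=read_state();p=s['position'];print(p,s['force'])
c=cap('wrist','b1.png')
R=np.array([[.8946,.4469],[-.4469,.8946]]);tt=np.array([.5152,.0184])
for x,y in((-27,80),(27,80)):print((x,y),np.round(proj(c,[*(R@[x/1000,y/1000]+tt),.017])))
X,Y=s['tcp_rot'][:,0],s['tcp_rot'][:,1]
q=np.array([proj(c,[*(p+.0225*(np.cos(k)*X+np.sin(k)*Y))[:2],p[2]-.0785]) for k in np.linspace(0,6.28,361)]);print('base apex',q[q[:,1].argmin()].round(1),q[:,0].min(),q[:,0].max())
body(c,p,150)
g=cv2.cvtColor(c['color'],cv2.COLOR_BGR2GRAY)
print('row profile over cols at row',[ (v,[int(g[v,u]) for u in range(240,400,5)]) for v in (200,)])
print('col320',[(v,int(g[v,320])) for v in range(120,290,4)])
```

```text
[0.54177379 0.06587685 0.10699145] [-0.0737888   0.29161438 -0.89267431]
(-27, 80) [278. 221.]
(27, 80) [355. 220.]
base apex [320.5 229. ] 287.82632796867523 353.291100693818
body box 277 233 365 339 5826
row profile over cols at row [(200, [231, 231, 231, 231, 230, 228, 229, 234, 130, 250, 249, 251, 249, 250, 250, 248, 248, 246, 247, 248, 247, 246, 246, 173, 190, 227, 228, 229, 226, 224, 224, 224])]
col320 [(120, 251), (124, 251), (128, 250), (132, 240), (136, 151), (140, 197), (144, 250), (148, 250), (152, 250), (156, 250), (160, 250), (164, 250), (168, 249), (172, 250), (176, 250), (180, 249), (184, 249), (188, 248), (192, 249), (196, 248), (200, 248), (204, 248), (208, 248), (212, 241), (216, 148), (220, 231), (224, 246), (228, 246), (232, 111), (236, 51), (240, 56), (244, 46), (248, 51), (252, 56), (256, 53), (260, 54), (264, 63), (268, 77), (272, 77), (276, 78), (280, 78), (284, 81), (288, 115)]
```

Call:
jog_arm([
  [-0.25,0,0],
  [-0.25,0,-0.6],
  [-0.25,0,-1.2],
  [-0.25,0,-1.8],
  [-0.25,0,-2.2],
  [-0.25,0,-2.3],
  [-0.25,0,-2.3],
], turn=[0,0,0,0,0,0,0], grip=[1,1,1,1,1,1,1])

```text
time_s: 24.38
position: [0.5381, 0.066, 0.0831]
tcp_rot: [[0.453, 0.891, 0.003], [0.891, -0.453, 0.018], [0.018, -0.006, -1.0]]
force: [0.0, -0.7, -1.5]
opening: 0.509
grasp_force: 30.0
```

Call:
jog_arm([
  [0,0,-0.1],
  [0,0,-0.1],
  [0,0,-0.1],
  [0,0,-0.1],
  [0,0,3],
  [0,0,8],
  [0,0,13],
  [1,-5,14],
  [2,-11,14],
  [3,-16.5,14],
  [3.1,-17.5,14],
  [3.1,-17.5,14],
], turn=[0,0,0,0,0,0,0,-7,-14,-20,-20,-20], grip=[0.25,0.25,0.25,0.25,0.25,0.1,0,0,0,0,0,0])

```text
time_s: 25.88
position: [0.5686, -0.1091, 0.2229]
tcp_rot: [[0.731, 0.682, 0.008], [0.682, -0.731, 0.017], [0.018, -0.007, -1.0]]
force: [1.1, 0.4, -0.3]
opening: 1.0
grasp_force: 0.0
```

Run:
```python
from h import *
s=read_state();print(s['position'],s['tcp_rot'][:2,1])
c=cap('wrist','w5.png');tip(c,[.569,-.109],40);body(c,[.569,-.109],150);tip(cap('scene'),[.538,.0655,],15)
```

```text
[ 0.5686169  -0.1091331   0.22286589] [ 0.68203328 -0.73128894]
tip [ 32  11  12  15 112] [320.4 238. ] exp (np.int64(322), np.int64(261)) [ 0.5801 -0.0973  0.146 ]
body box 277 320 417 348 1855
```

Call:
jog_arm([
  [0,0,-4],
  [0,0,-8],
  [0,0,-11],
  [0,0,-13],
  [0,0,-14],
  [0,0,-14],
  [0,0,-14],
  [0,0,-14],
], turn=[0,0,0,0,0,0,0,0], grip=[0,0,0,0,0,0,0,0])

```text
time_s: 26.98
position: [0.5697, -0.1091, 0.0842]
tcp_rot: [[0.73, 0.683, 0.011], [0.683, -0.731, 0.015], [0.018, -0.004, -1.0]]
force: [0.8, -0.2, -0.3]
opening: 1.0
grasp_force: 0.0
```

Run:
```python
from h import *
s=read_state();print(s['position'],s['force'])
c=cap('wrist','w6.png');body(c,[.569,-.109],200);body(cap('scene'),[.569,-.109],40)
```

```text
[ 0.56969993 -0.10909235  0.08417567] [ 0.75250284 -0.22003276 -0.30445993]
body box 278 231 363 335 5500
body box 335 302 358 335 512
```

Call:
jog_arm([
  [0,0,-0.4],
  [0,0,-0.4],
  [0,0,-0.4],
  [0,0,-0.4],
  [0,0,-0.4],
  [0,0,-0.4],
  [0,0,-0.4],
  [0,0,2],
  [0,0,7],
  [0,0,12],
  [0,0,17],
  [0,0,17],
], turn=[0,0,0,0,0,0,0,0,0,0,0,0], grip=[0,1,1,1,1,1,1,1,1,1,1,1])

```text
time_s: 28.58
position: [0.5716, -0.1099, 0.2576]
tcp_rot: [[0.73, 0.683, 0.018], [0.683, -0.731, 0.012], [0.022, 0.004, -1.0]]
force: [0.3, -0.4, -1.7]
opening: 0.504
grasp_force: 30.0
```

Call:
jog_arm([
  [1,5,0],
  [2,10,0],
  [2,15,0],
  [1,20,0],
  [-0.6,22.6,0],
  [-0.6,22.6,0],
  [-0.6,22.6,-5],
  [-0.6,22.6,-10],
  [-0.6,22.6,-14],
  [-0.6,22.6,-15],
  [-0.6,22.6,-15],
  [-0.6,22.6,-15],
], turn=[5,10,15,20,20,20,20,20,20,20,20,20], grip=[1,1,1,1,1,1,1,1,1,1,1,1])

```text
time_s: 30.08
position: [0.5646, 0.1168, 0.1047]
tcp_rot: [[0.453, 0.891, 0.007], [0.891, -0.453, 0.018], [0.019, -0.002, -1.0]]
force: [-0.7, -0.7, -0.6]
opening: 0.509
grasp_force: 30.0
```

Run:
```python
from h import *
s=read_state();p=s['position'];print(p,s['force'])
c=cap('wrist','b2.png')
R=np.array([[.8946,.4469],[-.4469,.8946]]);tt=np.array([.5152,.0184])
for x,y in((-27,137),(27,137)):print((x,y),np.round(proj(c,[*(R@[x/1000,y/1000]+tt),.017])))
print('want',R@[0,.110]+tt)
X,Y=s['tcp_rot'][:,0],s['tcp_rot'][:,1]
q=np.array([proj(c,[*(p+.0225*(np.cos(k)*X+np.sin(k)*Y))[:2],p[2]-.0785]) for k in np.linspace(0,6.28,361)]);print('base apex',q[q[:,1].argmin()].round(1))
body(c,p,200)
g=cv2.cvtColor(c['color'],cv2.COLOR_BGR2GRAY)
print([int(g[200,u]) for u in range(260,380,4)])
print('col320',[(v,int(g[v,320])) for v in range(196,245,3)])
```

```text
[0.56464483 0.11679008 0.10472407] [-0.71776311 -0.66121218 -0.55033021]
(-27, 137) [281. 220.]
(27, 137) [359. 219.]
want [0.564359 0.116806]
base apex [320.3 229. ]
body box 277 232 364 340 5765
[232, 232, 232, 231, 220, 173, 213, 249, 248, 249, 249, 248, 248, 248, 249, 247, 248, 245, 246, 246, 245, 246, 245, 244, 241, 202, 194, 233, 235, 236]
col320 [(196, 246), (199, 247), (202, 247), (205, 246), (208, 246), (211, 240), (214, 120), (217, 237), (220, 222), (223, 246), (226, 247), (229, 230), (232, 63), (235, 51), (238, 59), (241, 55), (244, 53)]
```

Call:
jog_arm([
  [0,0,-0.7],
  [0,0,-1.4],
  [0,0,-1.9],
  [0,0,-2.1],
  [0,0,-2.2],
  [0,0,-2.2],
  [0,0,-2.2],
  [0,0,-2.2],
  [0,0,-2.2],
  [0,0,1],
  [0,0,5],
  [0,0,10],
], turn=[0,0,0,0,0,0,0,0,0,0,0,0], grip=[1,1,1,1,1,1,0.25,0.25,0.25,0.25,0.25,0])

```text
time_s: 31.62
position: [0.5623, 0.117, 0.2031]
tcp_rot: [[0.453, 0.891, 0.0], [0.891, -0.453, 0.018], [0.016, -0.008, -1.0]]
force: [0.9, 0.1, 0.0]
opening: 0.795
grasp_force: 0.0
```

Call:
jog_arm([
  [0,0,4],
  [-3,-5,4],
  [-5,-10.5,4],
  [-8,-16,4],
  [-11,-21,4],
  [-14.5,-26,4],
  [-16.5,-26.5,4],
  [-16.5,-26.5,4],
  [-16.5,-26.5,4],
], turn=[0,0,0,0,0,0,0,0,0], grip=[0,0,0,0,0,0,0,0,0])

```text
time_s: 32.75
position: [0.3988, -0.1472, 0.2433]
tcp_rot: [[0.452, 0.892, 0.004], [0.892, -0.452, 0.018], [0.018, -0.005, -1.0]]
force: [-0.5, -0.6, -1.2]
opening: 0.997
grasp_force: 0.0
```

Run:
```python
from h import *
s=read_state();p=s['position'];print(p,s['joint_positions'].round(1),s['tcp_rot'][:2,1].round(3))
R=np.array([[.8946,.4469],[-.4469,.8946]]);tt=np.array([.5152,.0184]);d=R@[0,-.153]+tt
c=cap('wrist','d1.png');u,v=proj(c,[*d,.087]);print(u,v,proj(c,[*d,.05]))
x0,y0=int(u)-110,int(v)-110
g=cv2.cvtColor(c['color'],cv2.COLOR_BGR2HSV)
# bar: very dark blob near dial
m=(g[:,:,2]<38).astype(np.uint8);mm=np.zeros_like(m);cv2.circle(mm,(int(u),int(v)),95,1,-1);m&=mm;m=cv2.morphologyEx(m,cv2.MORPH_OPEN,np.ones((5,5)))
n,l,st,ce=cv2.connectedComponentsWithStats(m);print(st[1:],ce[1:])
im=c['color'][max(y0,0):y0+230,max(x0,0):x0+230]
S=cap('scene')['color'][190:350,230:400]
cv2.imwrite('pics/d1c.png',np.hstack([cv2.resize(im,(400,400)),cv2.resize(S,(400,400))]))
```

```text
[ 0.39880738 -0.14723638  0.24326296] [-36.1  13.1 107.7   1.1  59.7  -9.8] [ 0.892 -0.452]
355.9934573386536 178.53101826566177 (np.float64(352.56586839905145), np.float64(174.19465311359767))
[] []
```

View pics/d1c.png

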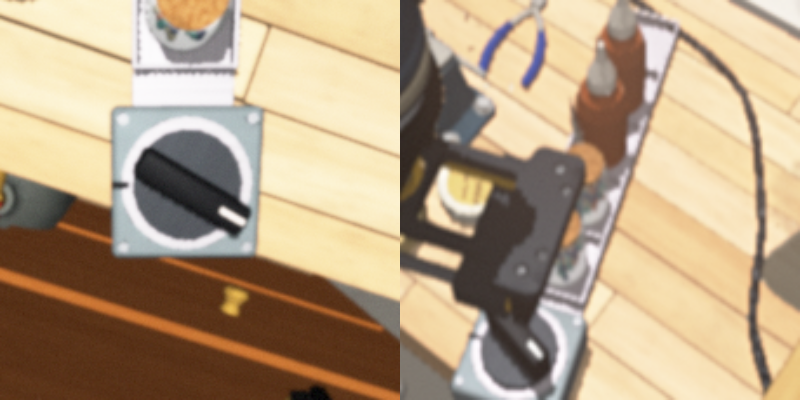

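Call:
jog_arm([
  [1,0.6,0],
  [2,1.2,0],
  [3,1.8,0],
  [4,2.4,0],
  [4.8,2.9,0],
  [4.8,2.9,0],
  [4.8,2.9,0],
  [4.8,2.9,0],
  [4.8,2.9,0],
  [4.8,2.9,0],
  [4.8,2.9,0],
  [4.8,2.9,0],
], turn=[-10,-20,-30,-40,-50,-60,-70,-80,-90,-100,-110,-119.5], grip=[0,0,0,0,0,0,0,0,0,0,0,0])

```text
time_s: 34.35
position: [0.4469, -0.1179, 0.2431]
tcp_rot: [[0.55, -0.835, 0.015], [-0.835, -0.55, -0.012], [0.018, -0.006, -1.0]]
force: [-0.1, 0.6, -0.5]
opening: 0.998
grasp_force: 0.0
```

Call:
jog_arm([
  [0,0,0],
  [0,0,0],
  [0,0,0],
], turn=[0,0,0], grip=[0,0,0])

```text
time_s: 34.72
position: [0.4463, -0.1187, 0.2432]
tcp_rot: [[0.554, -0.832, 0.014], [-0.832, -0.554, -0.012], [0.018, -0.006, -1.0]]
force: [-0.3, 0.1, -0.1]
opening: 0.998
grasp_force: 0.0
```

Run:
```python
from h import *
s=read_state();y=s['tcp_rot'][:,1];print(s['position'],s['joint_positions'].round(1),np.degrees(np.arctan2(y[1],y[0])))
```

```text
[ 0.44625554 -0.11872527  0.24316068] [-28.7  15.6 103.9  -0.2  59.5 117.8] -146.33391723267374
```

Call:
jog_arm([
  [0,0,-5],
  [0,0,-10],
  [0,0,-14],
  [0,0,-17],
  [0,0,-18.2],
  [0,0,-18.3],
  [0,0,-18.3],
  [0,0,-18.3],
], turn=[0,0,0,0,0,0,0,0], grip=[0,0,0,0,0,0,0,0])

```text
time_s: 35.72
position: [0.4469, -0.1193, 0.0613]
tcp_rot: [[0.553, -0.833, 0.017], [-0.833, -0.553, -0.013], [0.02, -0.007, -1.0]]
force: [-0.3, -0.8, 0.7]
opening: 0.997
grasp_force: 0.0
```

Call:
jog_arm([
  [0,0,0],
  [0,0,0],
  [0,0,0],
  [0,0,0],
  [0,0,0],
  [0,0,0],
  [0,0,0],
  [0,0,0],
], turn=[0,0,0,0,0,0,0,0], grip=[1,1,1,1,1,1,1,1])

```text
time_s: 36.72
position: [0.4456, -0.1192, 0.0601]
tcp_rot: [[0.554, -0.833, 0.013], [-0.833, -0.554, -0.012], [0.017, -0.004, -1.0]]
force: [-2.6, -5.4, 2.8]
opening: 0.181
grasp_force: 30.0
```

Call:
jog_arm([
  [0,0,0],
  [0,0,0],
  [0,0,0],
  [0,0,0],
  [0,0,0],
  [0,0,0],
  [0,0,0],
  [0,0,0],
  [0,0,0],
  [0,0,0],
  [0,0,0],
  [0,0,0],
], turn=[8,16,24,32,40,48,56,64,72,80,88,96], grip=[1,1,1,1,1,1,1,1,1,1,1,1])

```text
time_s: 38.22
position: [0.4454, -0.1201, 0.0602]
tcp_rot: [[0.768, 0.641, 0.009], [0.641, -0.768, 0.014], [0.016, -0.005, -1.0]]
force: [-3.2, -6.5, 0.4]
opening: 0.179
grasp_force: 30.0
```

Call:
jog_arm([
  [0,0,0],
  [0,0,0],
  [0,0,0],
  [0,0,0],
  [0,0,0],
  [0,0,0],
  [0,0,0],
  [0,0,0],
  [0,0,0],
  [0,0,0],
  [0,0,0],
  [0,0,0],
], turn=[8,16,24,32,40,48,56,64,72,80,88,96], grip=[1,1,1,1,1,1,1,1,1,1,1,1])

```text
time_s: 39.72
position: [0.4463, -0.1201, 0.0602]
tcp_rot: [[-0.717, 0.697, -0.016], [0.697, 0.717, 0.007], [0.016, -0.006, -1.0]]
force: [-1.5, -4.8, -1.1]
opening: 0.181
grasp_force: 30.0
```

Run:
```python
from h import *
s=read_state();y=s['tcp_rot'][:,1];print(s['position'],s['joint_positions'].round(1),np.degrees(np.arctan2(y[1],y[0])),s['force'],s['moment'].round(2))
```

```text
[ 0.44626888 -0.12012472  0.06018963] [-28.9  34.9 112.1  -0.2  34.  -74.6] 45.83994884547934 [-1.53564073 -4.75418919 -1.09821203] [-0.63  0.2   0.01]
```

Call:
jog_arm([
  [0,0,0],
  [0,0,0],
  [0,0,0],
  [0,0,0],
  [0,0,0],
  [0,0,0],
], turn=[6,12,17,20,20,20], grip=[1,1,1,1,1,1])

```text
time_s: 40.48
position: [0.4464, -0.12, 0.0602]
tcp_rot: [[-0.91, 0.415, -0.018], [0.415, 0.91, 0.001], [0.016, -0.007, -1.0]]
force: [-2.0, -6.0, -0.8]
opening: 0.181
grasp_force: 30.0
```

```bash
cat > st.py <<'E'
from h import *
s=read_state();y=s['tcp_rot'][:,1];print(s['position'],s['joint_positions'].round(1),np.degrees(np.arctan2(y[1],y[0])),s['force'],s['moment'].round(3))
E
python3 st.py
```

```text
[ 0.44639976 -0.12000332  0.06017467] [-28.6  34.9 112.1  -0.8  33.9 -93.5] 65.50490496305909 [-2.04872752 -6.02896896 -0.76215894] [-0.76   0.207 -0.103]
```

Call:
jog_arm([
  [0,0,0],
  [0,0,0],
  [0,0,0],
  [0,0,0],
], turn=[1,2,2,2], grip=[1,1,1,1])

```text
time_s: 40.98
position: [0.4464, -0.12, 0.0602]
tcp_rot: [[-0.923, 0.383, -0.018], [0.383, 0.924, 0.0], [0.016, -0.006, -1.0]]
force: [-3.4, -5.5, -2.1]
opening: 0.18
grasp_force: 30.0
```

```bash
python3 st.py
```

```text
[ 0.44642408 -0.11999028  0.06017723] [-28.6  34.9 112.1  -0.8  33.9 -95.4] 67.45702392268358 [-3.3715105  -5.54288871 -2.06949277] [-0.797  0.262 -0.293]
```

Call:
jog_arm([
  [0,0,0],
  [0,0,0],
  [0,0,0],
  [0,0,0],
  [0,0,0],
  [0,0,0],
  [0,0,0],
  [0,0,0],
  [0,0,0],
  [0,0,0],
  [0,0,0],
  [0,0,0],
], turn=[-8,-16,-24,-32,-40,-48,-56,-64,-72,-80,-88,-96], grip=[1,1,1,1,1,1,1,1,1,1,1,1])

```text
time_s: 42.48
position: [0.4456, -0.1201, 0.0602]
tcp_rot: [[0.48, 0.878, 0.003], [0.877, -0.48, 0.016], [0.016, -0.005, -1.0]]
force: [-3.7, -6.6, -0.3]
opening: 0.182
grasp_force: 30.0
```

Call:
jog_arm([
  [0,0,0],
  [0,0,0],
  [0,0,0],
  [0,0,0],
  [0,0,0],
  [0,0,0],
  [0,0,0],
  [0,0,0],
], turn=[-7,-14,-20,-25,-27.5,-27.5,-27.5,-27.5], grip=[1,1,1,1,1,1,1,1])

```text
time_s: 43.48
position: [0.4454, -0.12, 0.0602]
tcp_rot: [[0.828, 0.56, 0.01], [0.56, -0.828, 0.013], [0.016, -0.005, -1.0]]
force: [-4.7, -6.6, -0.3]
opening: 0.184
grasp_force: 30.0
```

```bash
python3 st.py
```

```text
[ 0.44541588 -0.11999104  0.06017877] [-29.6  34.6 113.3   1.8  32.   24.8] -55.932748811853976 [-4.68026562 -6.58153477 -0.27488201] [-1.362  0.788 -0.119]
```

Release, rise clear, then check the dial numerically.

Call:
jog_arm([
  [0,0,0],
  [0,0,0],
  [0,0,0],
  [0,0,0],
  [0,0,3],
  [0,0,8],
  [0,0,14],
  [-2,-1,18],
  [-4.8,-3,18],
  [-4.8,-3,18],
  [-4.8,-3,18],
], turn=[0,0,0,0,0,0,0,8,16,24,29], grip=[0.3,0.3,0.2,0.1,0,0,0,0,0,0,0])

```text
time_s: 44.85
position: [0.3976, -0.149, 0.2404]
tcp_rot: [[0.451, 0.892, 0.003], [0.892, -0.451, 0.018], [0.018, -0.005, -1.0]]
force: [0.3, -0.6, 0.6]
opening: 1.002
grasp_force: 0.0
```

Run:
```python
from h import *
import time
s=read_state();print(s['position'])
R=np.array([[.8946,.4469],[-.4469,.8946]]);tt=np.array([.5152,.0184]);d=R@[0,-.153]+tt
c=cap('wrist','d2.png');h=cv2.cvtColor(c['color'],cv2.COLOR_BGR2HSV)
for k in range(0,13):
    a=np.radians(180-30*k);vals=[]
    for r in (.018,.022,.026):
        u,v=proj(c,[*(d+R@(r*np.array([np.cos(a),np.sin(a)]))),.087]);vals.append(int(h[int(round(v)),int(round(u)),2]))
    print('click',k,vals)
m=np.zeros(h.shape[:2],np.uint8);u,v=proj(c,[*d,.087]);w,_=proj(c,[*(d+R@[.031,0]),.087]);cv2.circle(m,(int(u),int(v)),int(abs(w-u)),255,-1)
b=cv2.inRange(h,(0,0,170),(180,60,255))&m
n,l,st,ce=cv2.connectedComponentsWithStats(b)
for i in range(1,n):
    if st[i,4]>20:
        q=R.T@(onz(c,*ce[i],.087)[:2]-d);print('white',st[i],q.round(4),'angle',np.degrees(np.arctan2(q[1],-q[0]))%360)
dk=cv2.inRange(h,(0,0,0),(180,255,55))&m
pts=np.argwhere(dk)[:,::-1];print(len(pts))
W=np.array([R.T@(onz(c,*p,.087)[:2]-d) for p in pts]);W2=W-W.mean(0);_,_,V=np.linalg.svd(W2,full_matrices=False);print('bar centre',W.mean(0).round(4),'angle',np.degrees(np.arctan2(V[0,1],-V[0,0]))%180)
t=cap('top');cork(t,[.487,-.0355],.068,20);cork(t,[.5133,.0148],.068,20)
tp=cap('top')
for p in([.4859,-.034],[.5133,.0148]):print('exp',np.round(proj(tp,[*p,.068])))
for p in([.539,.0658],[.5644,.1168]):tip(tp,p,12);body(tp,p,22);print(np.round(proj(tp,[*p,.05])))
```

```text
[ 0.39760421 -0.14897827  0.24043173]
click 0 [101, 103, 102]
click 1 [101, 107, 109]
click 2 [103, 106, 105]
click 3 [22, 81, 106]
click 4 [251, 252, 252]
click 5 [51, 97, 235]
click 6 [90, 120, 241]
click 7 [96, 161, 230]
click 8 [94, 195, 229]
click 9 [45, 85, 241]
click 10 [38, 37, 36]
click 11 [16, 55, 106]
click 12 [101, 103, 102]
white [365 145  12  17  86] [0.0109 0.019 ] angle 119.89818234250244
white [352 152  41  60 632] [ 0.0177 -0.0113] angle 212.5769409097416
white [320 165  11  36  94] [-0.0272 -0.0083] angle 342.9908550334505
1260
bar centre [-0.0024 -0.0027] angle 120.42783648731202
blob [  9   9  22  22 386] px [361.47927461 279.5880829 ] [ 0.4869 -0.0351  0.068 ]
blob [  9  10  22  22 378] px [330.38888889 263.19047619] [0.5128 0.0152 0.068 ]
exp [361. 280.]
exp [331. 263.]
body box 286 235 313 264 359
[300. 248.]
tip [  0   0  13  24 172] [254.8 220.7] exp (np.int64(263), np.int64(223)) [0.5675 0.1295 0.146 ]
tip [14  4 10  5 12] [269.4 216.4] exp (np.int64(263), np.int64(223)) [0.5743 0.108  0.146 ]
body box 256 220 285 248 388
[269. 233.]
```

```bash
python3 -c "
from rig import *
print(hand_in())"
```

```text
the job is handed in; nothing more can be done
None
```

The job is handed in: two jars are in pockets 1 and 2, two bottles are in pockets 3 and 4, and the dial was wound to its zero stop and now rests at click 4 (measured at 120°). I saw no third jar, and the pliers and tin were not touched.

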